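# Start the watch-case polisher from the bench console

### The arm

A 6-joint arm with a two-finger parallel gripper is mounted at the origin on the work surface. World frame = base frame: x ahead of the robot, y to its left, z up, the work surface at z = 0. Lengths are in m, angles in degrees, forces in N, time in s.
With the tool pointing down it reaches from about 0.3 to 0.75 m from the base axis. Payload 8.5 kg.
Tool frame: the origin (TCP) lies midway between the tips of the shut fingers; the grasp point (between the pads) lies 19 mm behind it (env.tcp_to_grasp is the z of the grasp point in the tool frame, in m); z points along the fingers, y is the line along which they close (so a half turn about z gives the same grasp; the last joint's range is limited). The gripper opens to 85 mm and grips with 20 to 120 N. Pads are 22 mm wide; open, the fingers measure 114 mm over their backs; the gripper's body (76 mm by 85 mm) begins 54 mm behind the grasp point. The pads swing forward as they close: fully open they stand 13 mm farther back than shut.
Start: joints at [-79.83, 21.807, 74.336, -0, 83.858, -12.336], TCP at [0.211, -0.508, 0.231] pointing down, gripper open.
Joint ranges: [-178.18, 178.18], [-50.72, 133.34], [12.68, 142.11], [-81.47, 261.47], [9.98, 163.14], [-165.26, 165.26]. Speed limits (degrees/s): [136.94, 136.94, 180, 180, 180, 180].

### API

Orientations are given as a 3x3 rotation matrix whose columns are the frame's x, y, z axes.
In Python, from rig import env, imaging, job, models gives the robot as it stands. The module is installed in compiled form; this text tells all that it offers.
- The arm moves only by the tool jog_arm, never from a script. Its argument "plan" is text: rows parted by semicolons, each of 7 numbers parted by spaces: the turn, a rotation vector about the tool's x, y, z in degrees, then the shift along the tool's x, y, z in cm, then the closure in counts, from 0 (fully open) to 255 (shut). In form: rx ry rz x y z claw; .... A call has 1 to 10 rows; each row shifts and turns the commanded pose from where the row before left it, along the tool's axes as they then stand; what a row does not reach is not made up. A row lasts 1/12 s, in which the tool goes at most 41.7 mm and 7.16 degrees, less where a joint would pass 70% of its speed; a pose out of reach is approached as far as the arm can. A call with a gripper value outside its range is refused whole. The fingers move at their own pace and stop on an object; "grip_force" is the grip in N (left out, the last holds). Time passes only in rows, so rows that do not move let the fingers close. It gives the time, the measured TCP pose, the force, the opening and the grip force at its end, in the units of the state.
- env.observe(): the state, without advancing time (a new reading comes with each control period).
- imaging.get_image(name): name is "scene" or "side" or "wrist"; returns a dict with "pixels" (420x560x3 uint8, red, green, blue), "depth" (420x560 float32, m along the optical axis (not along the pixel's ray), 0 where there is no reading), "fov_y" (degrees; the focal length in pixels is half the picture's height over the tangent of half this angle, whatever the lens; pixels are square), "cx", "cy" (the principal point, pixels), "distortion" ([k1, k2, p1, p2, k3] as OpenCV has them; the pictures are not rectified), "world_from_camera" (4x4, takes a point from camera to world coordinates). Camera axes: x right, y down, z forward; pixel columns grow to the right and rows downward; lengths in m; the calibration is good to about 2 mm. A picture is of the moment at which its call begins.
- job.close_job(): hands the job in; it is judged then, once.
Trained networks look in the newest picture that a camera, given by its name, has taken for a name from the list of things; names that differ only in an ending like _2 or _b are one class to them, and where a whole thing is asked for, a point or a joint stands for the part that bears it (a point fixed in the world has none). Each returns a list of dicts, best first, with "confidence" (0 to 1); they miss things now and then, are a little off and sometimes report something else, mostly with a low value. They report only what shows in the picture. A call takes as long as a camera call.
- models.outline_of(camera, query): "region" (420x560 bool, what is visible of it) and "bbox" ([centre column, centre row, width, height] in pixels, round what is visible of it).
- models.tip_of(camera, query): "at" ([column, row] in pixels: a listed point, or the origin of a listed thing).
The state is a dict: "time_s": time; "q": joint angles; "qvel": joint speeds; "joint_efforts": joint torques, N m; "position": TCP position; "tool_rot": TCP orientation; "ft_force": force on the tool from outside, world axes, zero at the start; "wrist_torque": the same for the moment, N m; "grip_width": finger opening in m; "gripper_force": force on a finger pad.
Only numpy, scipy, OpenCV 4.12 (cv2) and the standard library are available. Lean on these libraries where they do the work, as an engineer would, in place of code of your own. Each camera call takes 0.05 s, during which the arm holds its last target. There are 200 camera calls.

### The job

Start up the polishing motor from the bench's switch console, using fingertips only: switch on the green mains switch, then the blue dust-extraction switch, and only then the red motor switch, each by lightly tapping the raised end with the white dot so that the rocker tips right over and stays. Leave the yellow compressed-air switch off, and do not pick up or shift the loupe, the screwdriver stand, the glass dome or the watch on its cushion.

Things in the scene. Friction and masses are not known exactly. Their poses are not given: they have to be found in the camera images.
- console: bench supply console: fixed level aluminium profile 100 (x) x 360 (y) x 60 mm high, origin under its centre on the bench; its x axis points away from the robot (turned up to 0.25 rad), y along its length to the left. Four switch modules sit on top in a row at y = -135, -72, -9, +54 mm, their order differing from bench to bench; the loupe stands on the blank +y end
- mains_switch: GREEN rocker module (mains): white frame 56 x 56 x 3 mm, origin under its centre on the console's top, 60 mm above the bench; axes as console. Rocker 44 x 44 mm, tips about y, 5 mm above the origin; its halves form a shallow V. Off: the +x (far) half with the 7 mm white dot is raised, its end 14 mm above the origin; the -x half is level at 9 mm. On: dotted half level at 9 mm, -x half raised
- extraction_switch: BLUE rocker module (dust extraction), same make and axes as the green one
- motor_switch: RED rocker module (polishing motor), same make and axes as the green one
- air_switch: YELLOW rocker module (compressed air, to be left off), same make and axes as the green one
- mains_dot (a point): the white dot on the green rocker: on its face, 15 mm from the pivot towards +x; about 12 mm above the module's origin when off and 9 mm when on; the place to tap, downwards
- extraction_dot (a point): the white dot on the blue rocker, likewise
- motor_dot (a point): the white dot on the red rocker, likewise
- mains (a joint): tip of the green rocker in rad: 0 off (dotted end up), 0.22 on (dotted end down). A stiff friction hinge without spring: it takes about 3.5 N at the dot to move it and it stays wherever it is left. From off to on the dot sinks 3.4 mm and the end 4.8 mm, then it meets its stop; the rocker's seat is sprung and gives up to 3 mm more, 4 N per mm
- extraction (a joint): tip of the blue rocker, likewise
- motor (a joint): tip of the red rocker, likewise
- air (a joint): tip of the yellow rocker, likewise
- loupe: black eye loupe standing on the blank +y end of the console, 34 mm across, 36 mm high, origin under its centre; loose
- screwdriver_stand: round grey stand, 90 mm across, with seven colour-headed screwdrivers, 127 mm high over all, beyond the console's -y end, origin under its centre; loose
- dome: clear glass dust dome with a round knob, 90 mm across, 88 mm high, on the bench beyond the console, origin under its centre; loose
- watch_cushion: watch on a round white and black casing cushion, 80 mm across, 31 mm high, on the bench beyond the console, origin under its centre; loose

How it is judged (in metres and radians):
On the way, in this order (a step that is already met when the one before it is completed fails the run):
1. the green mains switch is on, blue and red still off (value of joint mains above 0.19 rad and value of joint each of extraction, motor below 0.05 rad), for 0.2 s.
2. the blue extraction switch is on, red still off (value of joint each of mains, extraction above 0.19 rad and value of joint motor below 0.05 rad), for 0.2 s.
3. the red motor switch is on (value of joint each of mains, extraction, motor above 0.19 rad), for 0.2 s.
At the end, for the whole second after the job is handed in: the green, blue and red rockers are on (each tipped beyond 0.19 of its 0.22 rad), the yellow one is off (below 0.05 rad), and the loupe, stand, dome and watch cushion stand within 15 mm of where they were (all of step 3 and value of joint air below 0.05 rad and distance of each of loupe, screwdriver_stand, dome, watch_cushion from where it was at the start of the episode below 0.015 m); the robot touches nothing.
It fails at once if a switch went on out of order (blue before green, or red before blue), or an earlier one was switched off again ((value of joint extraction above 0.13 rad and value of joint mains below 0.09 rad) or (value of joint motor above 0.13 rad and value of joint extraction below 0.09 rad)).
It fails at once if the yellow compressed-air switch was tipped on (value of joint air above 0.11 rad).
It fails at once if a switch or the console was struck or pressed with the fingers harder than 20 N (contact force between any of mains_switch, extraction_switch, motor_switch, air_switch, console and the fingers above 20 N).
It fails at once if a switch or the console was pushed with the arm or the gripper's body instead of the fingers (contact force between any of mains_switch, extraction_switch, motor_switch, air_switch, console and the arm above 3 N).
It fails at once if the loupe, screwdriver stand, dome or watch cushion was picked up, shifted more than 15 mm or tipped (distance of any of loupe, screwdriver_stand, dome, watch_cushion from where it was at the start of the episode above 0.015 m or angle between any of loupe, screwdriver_stand, dome, watch_cushion's own z axis and vertical above 0.3 rad).
It also fails if it takes over 40 s, if anything falls off the work surface, if the arm or the gripper's body presses on something with over 40 N, if the wrist force passes 120 N, or if a joint passes its speed limit or range.

## Working session

There is one attempt and no reset: what is moved stays moved. The work goes in short steps, Python scripts to look and compute and a tool call to move; the robot and the scene stay as the last step left them, time stands still between calls to the robot, and variables do not carry over. Pictures are saved under pics/ and viewed, at most 10 in all, crops included, and the job is handed in when it is done.

Besides the shell and the picture viewer there is one more tool, called after "Request:" as a command line: name --argument value ..., lists and objects as JSON in quotes. jog_arm: Moves the arm, as the interface text tells. Its arguments: {"type":"object","properties":{"plan":{"type":"string"},"grip_force":{"type":"number"}},"required":["plan"]}

```bash
mkdir -p pics; cat > h.py <<'E'
import numpy as np, cv2
from rig import env, imaging, job, models
def K(im):
    h=im["pixels"].shape[0]; f=h/2/np.tan(np.radians(im["fov_y"])/2)
    return np.array([[f,0,im["cx"]],[0,f,im["cy"]],[0,0,1.]])
def world(im,uv,d=None):
    uv=np.atleast_2d(np.array(uv,float)); 
    n=cv2.undistortPoints(uv.reshape(-1,1,2),K(im),np.array(im["distortion"],float)).reshape(-1,2)
    if d is None:
        d=np.array([np.median((lambda p:p[p>0])(im["depth"][max(0,int(v)-1):int(v)+2,max(0,int(u)-1):int(u)+2])) for u,v in uv.round()])
    P=np.c_[n*d[:,None],d,np.ones(len(d))]
    return (P@np.array(im["world_from_camera"]).T)[:,:3]
E
python3 - <<'E'
from h import *
np.set_printoptions(precision=4,suppress=True)
s=env.observe();print(s["time_s"],s["position"],s["tool_rot"])
ims=[]
for c in ["scene","side"]:
    im=imaging.get_image(c); ims.append(im)
    cv2.imwrite(f"pics/{c}0.png",im["pixels"][:,:,::-1])
    print(c,np.array(im["world_from_camera"])[:3,3])
    for q in ["mains_dot","extraction_dot","motor_dot","mains_switch","extraction_switch","motor_switch","air_switch","loupe","screwdriver_stand","dome","watch_cushion","console"]:
        r=models.tip_of(c,q)
        for x in r[:2]: print(q,round(x["confidence"],2),np.round(x["at"]),world(im,x["at"])[0])
E
```

```text
0.0 [ 0.2105 -0.5078  0.2307] [[ 0.9238  0.3828 -0.0003]
 [ 0.3828 -0.9238  0.0015]
 [ 0.0003 -0.0015 -1.    ]]
scene [ 0.9051 -0.5109  0.5357]
mains_dot 0.65 [250. 213.] [ 0.5982 -0.1135  0.0716]
extraction_dot 0.77 [236. 233.] [ 0.6065 -0.1663  0.0726]
mains_switch 0.72 [246. 212.] [ 0.5891 -0.1136  0.069 ]
mains_switch 0.54 [341. 207.] [0.718  0.0194 0.0427]
motor_switch 0.87 [272. 176.] [0.5715 0.0021 0.068 ]
motor_switch 0.68 [340. 209.] [0.716  0.0177 0.0379]
air_switch 0.63 [258. 192.] [ 0.5746 -0.0532  0.0685]
loupe 0.55 [224. 240.] [ 0.5967 -0.1875  0.0694]
loupe 0.51 [288. 160.] [0.5665 0.0725 0.0654]
screwdriver_stand 0.86 [205. 330.] [ 0.6442 -0.307  -0.0007]
dome 0.56 [341. 207.] [0.7172 0.0189 0.0427]
watch_cushion 0.64 [326. 261.] [ 0.7505 -0.1071  0.0293]
console 0.74 [264. 213.] [ 0.6115 -0.0899  0.0605]
side [ 0.296  -0.4135  0.5613]
mains_dot 0.84 [292. 222.] [ 0.6017 -0.1065  0.0717]
mains_dot 0.41 [236. 188.] [0.5797 0.0212 0.071 ]
extraction_dot 0.61 [321. 245.] [ 0.6055 -0.1715  0.0716]
motor_dot 0.59 [239. 188.] [0.5833 0.018  0.0721]
mains_switch 0.56 [281. 232.] [ 0.5756 -0.1077  0.068 ]
mains_switch 0.44 [255. 213.] [ 0.5688 -0.0463  0.0677]
extraction_switch 0.93 [313. 251.] [ 0.5885 -0.1703  0.0671]
extraction_switch 0.58 [232. 200.] [0.5568 0.0044 0.0685]
motor_switch 0.97 [231. 195.] [0.5644 0.016  0.0667]
motor_switch 0.61 [282. 234.] [ 0.5743 -0.1124  0.0677]
air_switch 0.86 [252. 212.] [ 0.5661 -0.0433  0.0684]
air_switch 0.17 [237. 191.] [0.5762 0.0147 0.0699]
loupe 0.75 [211. 178.] [0.5602 0.0738 0.0705]
loupe 0.39 [323. 241.] [ 0.6208 -0.1619  0.0594]
screwdriver_stand 0.75 [394. 308.] [ 0.6177 -0.3128  0.0496]
dome 0.69 [278. 179.] [0.6822 0.0237 0.0323]
dome 0.45 [255. 212.] [ 0.5707 -0.0447  0.0677]
watch_cushion 0.85 [337. 208.] [ 0.7243 -0.1024  0.0201]
console 0.87 [253. 232.] [ 0.544  -0.0716  0.0583]
```

```bash
python3 - <<'E'
from h import *
np.set_printoptions(precision=4,suppress=True)
guess={"blue":(.605,-.169),"green":(.600,-.109),"yellow":(.591,-.046),"red":(.582,.018)}
hues={"blue":(95,130),"green":(40,90),"yellow":(18,35),"red":(170,10)}
for c in ["scene","side"]:
    im=imaging.get_image(c); hsv=cv2.cvtColor(im["pixels"],cv2.COLOR_RGB2HSV)
    v,u=np.mgrid[:420,:560]; W=world(im,np.c_[u.ravel(),v.ravel()],im["depth"].ravel().astype(float)).reshape(420,560,3)
    top=(abs(W[...,2]-.070)<.009)
    for k,(x,y) in guess.items():
        a,b=hues[k];h=hsv[...,0]; col=((h>=a)&(h<=b)) if a<b else ((h>=a)|(h<=b))
        near=np.hypot(W[...,0]-x,W[...,1]-y)<.05
        rk=top&near&col&(hsv[...,1]>110)
        hull=np.zeros((420,560),np.uint8)
        cs,_=cv2.findContours(rk.astype(np.uint8),0,2); 
        if not cs: print(c,k,"none");continue
        cc=max(cs,key=cv2.contourArea); cv2.fillPoly(hull,[cv2.convexHull(cc)],1)
        d=(hull>0)&(hsv[...,1]<90)&(hsv[...,2]>120)
        n,l,st,ce=cv2.connectedComponentsWithStats(d.astype(np.uint8))
        R=W[rk]; print(c,k,"rocker n",rk.sum(),"mean",R.mean(0))
        for i in range(1,n):
            if st[i,4]>4: print("   dot",st[i,4],ce[i],world(im,ce[i])[0])
    # console line: top surface pixel extents
    cv2.imwrite(f"pics/{c}1.png",cv2.resize(im["pixels"][120:380,140:480,::-1],None,fx=2.2,fy=2.2,interpolation=cv2.INTER_CUBIC))
E
```

```text
scene blue rocker n 483 mean [ 0.5922 -0.173   0.0693]
   dot 7 [232.     223.5714] [ 0.5842 -0.1482  0.0675]
   dot 8 [234.5 233.5] [ 0.6058 -0.1692  0.0729]
scene green rocker n 378 mean [ 0.5843 -0.1111  0.0693]
   dot 11 [251.3636 202.6364] [ 0.5828 -0.0871  0.0698]
   dot 12 [252.  210.5] [ 0.5971 -0.1054  0.0713]
scene yellow rocker n 358 mean [ 0.5756 -0.048   0.0691]
   dot 9 [265.     182.5556] [ 0.5644 -0.0138  0.06  ]
scene red rocker n 296 mean [0.5678 0.014  0.0692]
side blue rocker n 598 mean [ 0.5893 -0.171   0.0686]
   dot 21 [320.0476 242.8095] [ 0.6061 -0.1678  0.0721]
side green rocker n 97 mean [ 0.5835 -0.1128  0.0687]
side yellow rocker n 487 mean [ 0.5732 -0.0466  0.0686]
   dot 11 [262.8182 204.4545] [ 0.5902 -0.0422  0.0713]
side red rocker n 429 mean [0.5649 0.0159 0.0686]
   dot 11 [237.8182 187.5455] [0.5819 0.0198 0.0719]
```

View pics/side1.png

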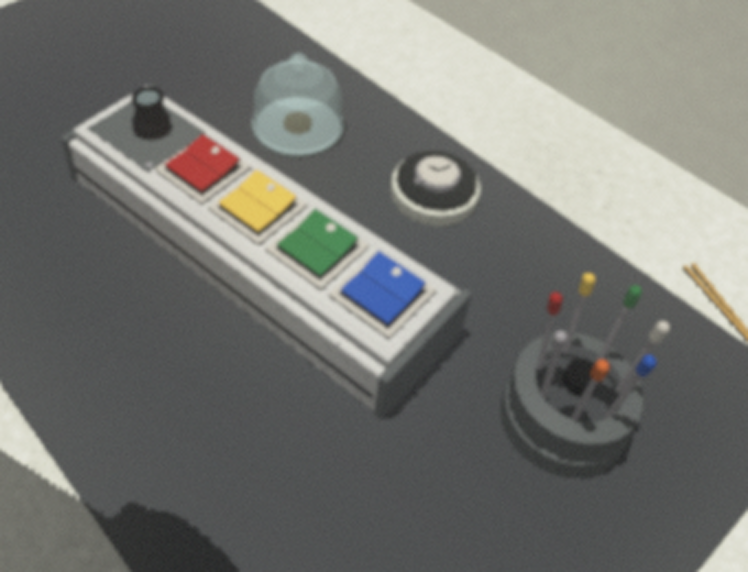

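View pics/scene1.png

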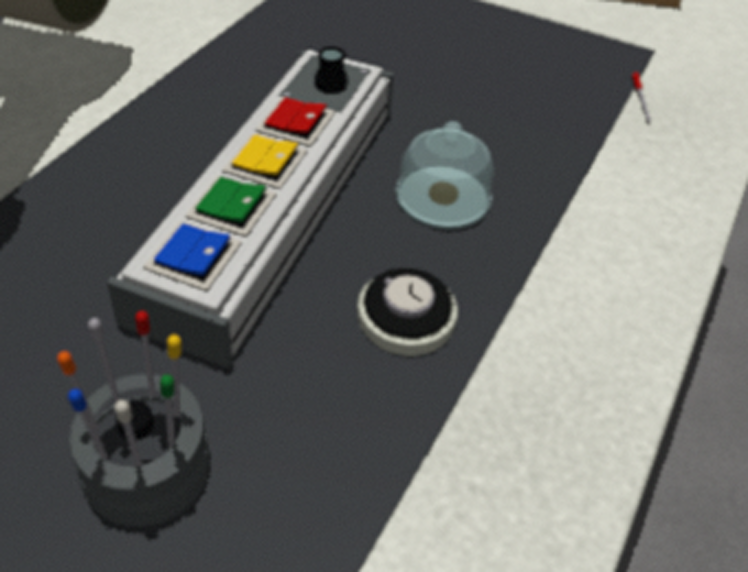

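The side view shows the order from -y: blue dot (320,243), green (~290,223), yellow (263,204), red (238,188). All rockers are off, the loupe is beyond red, the dome and watch are behind, and the stand is at the -y end. The scene view agrees. Blue to red measures 189 mm as it should, yaw is about 0.13 rad, and the dots are at z ≈ 0.072.

Request:
jog_arm --plan "0 0 5 0 0 0 255;0 0 5 0 0 0 255;0 0 5 0 0 0 255;0 0 0 2.7 -2.2 0 255;0 0 0 2.7 -2.2 0 255;0 0 0 2.7 -2.2 0 255;0 0 0 2.7 -2.2 0 255;0 0 0 2.7 -2.2 0 255;0 0 0 2.7 -2.2 0 255;0 0 0 2.7 -2.2 0 255"

```text
time_s: 2.23
position: [0.3787, -0.3293, 0.2315]
tool_rot: [[0.991, 0.13, 0.0], [0.13, -0.991, -0.0], [0.0, 0.0, -1.0]]
ft_force: [-0.2, -1.0, -0.1]
grip_width: 0.0001
gripper_force: 0.0
```

Request:
jog_arm --plan "0 0 0 2.7 -2.2 0 255;0 0 0 2.7 -2.2 0 255;0 0 0 2.7 -2.2 0 255;0 0 0 2.7 -2.2 0 255;0 0 0 2.7 -2.2 0 255;0 0 0 2.7 -2.2 0 255;0 0 0 2.7 -2.2 0 255;0 0 0 2.0 -2.0 0 255;0 0 0 0 0 0 255;0 0 0 0 0 0 255"

```text
time_s: 3.07
position: [0.5627, -0.1298, 0.231]
tool_rot: [[0.991, 0.133, -0.0], [0.133, -0.991, 0.0], [-0.0, -0.0, -1.0]]
ft_force: [-0.0, 0.5, 0.4]
grip_width: -0.0001
gripper_force: 0.0
```

Request:
jog_arm --plan "0 0 0 2.1 -1.0 0 255;0 0 0 2.0 -0.95 0 255;0 0 0 0 0 0 255;0 0 0 0 0 0 255"

```text
time_s: 3.4
position: [0.6001, -0.1068, 0.231]
tool_rot: [[0.991, 0.131, -0.001], [0.131, -0.991, -0.0], [-0.001, 0.0, -1.0]]
ft_force: [-0.8, 0.3, -0.7]
grip_width: 0.0003
gripper_force: 0.0
```

```bash
python3 - <<'E'
from h import *
np.set_printoptions(precision=4,suppress=True)
print(env.observe()["position"])
im=imaging.get_image("wrist")
for q in ["mains_dot","extraction_dot","motor_dot","air_switch","mains_switch","loupe"]:
    for x in models.tip_of("wrist",q)[:2]: print(q,round(x["confidence"],2),np.round(x["at"]),world(im,x["at"])[0])
cv2.imwrite("pics/w.png",im["pixels"][:,:,::-1])
E
```

```text
[ 0.6001 -0.1068  0.231 ]
mains_dot 0.58 [276. 194.] [ 0.5965 -0.108   0.0732]
mains_dot 0.56 [278.  37.] [ 0.7329 -0.0916  0.0312]
extraction_dot 0.66 [ 71. 201.] [0.5675 0.0763 0.0777]
motor_dot 0.78 [135. 194.] [0.5796 0.019  0.0736]
air_switch 0.61 [210. 205.] [ 0.5776 -0.0489  0.0704]
mains_switch 0.57 [274. 204.] [ 0.5861 -0.1074  0.0707]
loupe 0.84 [ 74. 198.] [0.5688 0.0757 0.0739]
loupe 0.58 [274. 206.] [ 0.5843 -0.1079  0.0704]
```

View pics/w.png

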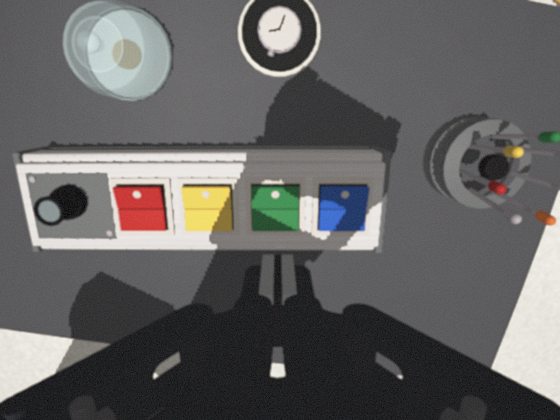

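The wrist view confirms it: dots red (136,195), yellow (206,195), green (275,195), blue (345,194). The green dot is at about (0.597,-0.107), so the fingers stand right above it.

Request:
jog_arm --plan "0 0 0 0 0 3.2 255;0 0 0 0 0 3.2 255;0 0 0 0 0 3.2 255;0 0 0 0 0 3.2 255;0 0 0 0 0 1.3 255;0 0 0 0 0 0 255;0 0 0 0 0 0 255;0 0 0 0 0 0 255"

```text
time_s: 4.42
position: [0.6011, -0.1066, 0.0919]
tool_rot: [[0.991, 0.131, 0.002], [0.131, -0.991, -0.001], [0.002, 0.001, -1.0]]
ft_force: [0.6, -0.1, -0.1]
grip_width: 0.0002
gripper_force: 0.0
```

Request:
jog_arm --plan "0 0 0 0 0 0.5 255;0 0 0 0 0 0.5 255;0 0 0 0 0 0.2 255;0 0 0 0 0 0.2 255;0 0 0 0 0 0 255"

```text
time_s: 4.83
position: [0.6002, -0.1062, 0.076]
tool_rot: [[0.991, 0.131, -0.001], [0.131, -0.991, 0.0], [-0.001, -0.0, -1.0]]
ft_force: [-0.0, -0.0, 0.4]
grip_width: 0.0
gripper_force: 0.0
```

Request:
jog_arm --plan "0 0 0 0 0 0.1 255;0 0 0 0 0 0.1 255;0 0 0 0 0 0.1 255;0 0 0 0 0 0.1 255;0 0 0 0 0 0 255;0 0 0 0 0 0 255"

```text
time_s: 5.33
position: [0.6006, -0.1063, 0.0726]
tool_rot: [[0.991, 0.131, 0.001], [0.131, -0.991, -0.0], [0.001, 0.0, -1.0]]
ft_force: [0.4, 0.2, 1.0]
grip_width: -0.0001
gripper_force: 1.0
```

Request:
jog_arm --plan "0 0 0 0 0 0.1 255;0 0 0 0 0 0.1 255;0 0 0 0 0 0 255;0 0 0 0 0 0 255"

```text
time_s: 5.67
position: [0.6007, -0.1063, 0.0705]
tool_rot: [[0.991, 0.131, 0.001], [0.131, -0.991, -0.0], [0.001, 0.0, -1.0]]
ft_force: [2.0, 0.0, 2.6]
grip_width: -0.0
gripper_force: 1.4
```

Request:
jog_arm --plan "0 0 0 0 0 0.1 255;0 0 0 0 0 0.1 255;0 0 0 0 0 0 255;0 0 0 0 0 0 255"

```text
time_s: 6.0
position: [0.6004, -0.1063, 0.0682]
tool_rot: [[0.991, 0.131, -0.0], [0.131, -0.991, -0.0], [-0.0, 0.0, -1.0]]
ft_force: [2.3, -0.5, 3.0]
grip_width: -0.0
gripper_force: 1.4
```

Request:
jog_arm --plan "0 0 0 0 0 0.1 255;0 0 0 0 0 0 255;0 0 0 0 0 0 255"

```text
time_s: 6.25
position: [0.6004, -0.1063, 0.0676]
tool_rot: [[0.991, 0.131, 0.0], [0.131, -0.991, -0.0], [0.0, 0.0, -1.0]]
ft_force: [1.6, 0.3, 5.4]
grip_width: -0.0002
gripper_force: 2.6
```

Request:
jog_arm --plan "0 0 0 0 0 0.1 255;0 0 0 0 0 0 255;0 0 0 0 0 0 255"

```text
time_s: 6.5
position: [0.6005, -0.1063, 0.0669]
tool_rot: [[0.991, 0.131, 0.001], [0.131, -0.991, -0.0], [0.0, 0.0, -1.0]]
ft_force: [1.0, 0.4, 7.5]
grip_width: -0.0
gripper_force: 3.8
```

Request:
jog_arm --plan "0 0 0 0 0 -0.5 255;0 0 0 0 0 -1.5 255;0 0 0 0 0 -2 255;0 0 0 0 0 -2 255;0 0 0 0 2.1 0 255;0 0 0 0 2.1 0 255;0 0 0 0 2.1 0 255;0 0 0 0 0 0 255;0 0 0 0 0 0 255"

```text
time_s: 7.25
position: [0.6078, -0.1692, 0.1255]
tool_rot: [[0.992, 0.129, -0.002], [0.129, -0.992, 0.001], [-0.002, -0.001, -1.0]]
ft_force: [0.0, 0.2, 0.4]
grip_width: -0.0001
gripper_force: 0.0
```

```bash
python3 - <<'E'
from h import *
np.set_printoptions(precision=4,suppress=True)
print(env.observe()["position"],env.observe()["ft_force"])
im=imaging.get_image("side")
cv2.imwrite("pics/s2.png",cv2.resize(im["pixels"][140:300,180:380,::-1],None,fx=3.5,fy=3.5,interpolation=cv2.INTER_CUBIC))
E
```

```text
[ 0.6078 -0.1692  0.1255] [0.0497 0.1955 0.3951]
```

View pics/s2.png

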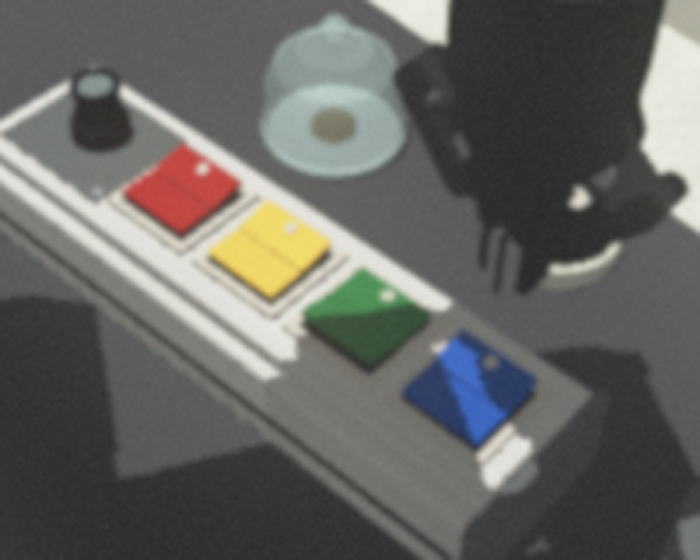

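The crop shows the fingers over blue. The green rocker at (365,315) shows a taller dark front edge than yellow. I'll check the heights numerically.

```bash
cat > chk.py <<'E'
from h import *
np.set_printoptions(precision=1,suppress=True)
im=imaging.get_image("side")
v,u=np.mgrid[:420,:560]; W=world(im,np.c_[u.ravel(),v.ravel()],im["depth"].ravel().astype(float))
ex=np.array([.9915,.130]); ey=np.array([-.130,.9915])
for k,d in {"blue":(.606,-.168),"green":(.598,-.1055),"yellow":(.590,-.043),"red":(.582,.0195)}.items():
    r=W[:,:2]-np.array(d)+.015*ex; a=r@ex; b=r@ey
    print(k,"z mm at x=-20..20:",np.array([1e3*np.median(W[(abs(a-c)<.003)&(abs(b)<.014)&(W[:,2]<.085),2]) for c in (-.018,-.012,-.006,0,.006,.012,.018)]))
E
python3 chk.py
```

```text
blue z mm at x=-20..20: [67.5 67.9 67.7 67.9 68.9 70.3 71.7]
green z mm at x=-20..20: [70.3 70.7 69.  67.6 67.7 67.4 67.7]
yellow z mm at x=-20..20: [67.4 67.9 67.5 67.8 69.3 70.7 71.5]
red z mm at x=-20..20: [67.5 67.7 67.8 67.9 69.  70.  71.7]
```

Green is fully on; the others are off. Now blue.

Request:
jog_arm --plan "0 0 0 0.1 0 2 255;0 0 0 0 0 1.5 255;0 0 0 0 0 0.8 255;0 0 0 0 0 0.4 255;0 0 0 0 0 0.2 255;0 0 0 0 0 0.1 255;0 0 0 0 0 0.1 255;0 0 0 0 0 0.1 255;0 0 0 0 0 0 255;0 0 0 0 0 0 255"

```text
time_s: 8.18
position: [0.6097, -0.1686, 0.0746]
tool_rot: [[0.991, 0.131, 0.0], [0.131, -0.991, -0.0], [0.0, 0.0, -1.0]]
ft_force: [1.5, 0.3, -1.1]
grip_width: 0.0001
gripper_force: 0.0
```

Request:
jog_arm --plan "0 0 0 0 0 0.1 255;0 0 0 0 0 0.1 255;0 0 0 0 0 0.1 255;0 0 0 0 0 0 255;0 0 0 0 0 0 255"

```text
time_s: 8.6
position: [0.61, -0.1686, 0.0717]
tool_rot: [[0.991, 0.131, 0.001], [0.131, -0.991, -0.0], [0.001, 0.001, -1.0]]
ft_force: [1.9, 0.3, 3.4]
grip_width: 0.0003
gripper_force: 1.3
```

Request:
jog_arm --plan "0 0 0 0 0 0.1 255;0 0 0 0 0 0.1 255;0 0 0 0 0 0.1 255;0 0 0 0 0 0 255;0 0 0 0 0 0 255"

```text
time_s: 9.02
position: [0.6096, -0.1686, 0.0683]
tool_rot: [[0.991, 0.131, 0.0], [0.131, -0.991, -0.0], [0.0, 0.0, -1.0]]
ft_force: [2.3, 0.6, 3.8]
grip_width: -0.0003
gripper_force: 1.3
```

Request:
jog_arm --plan "0 0 0 0 0 0.1 255;0 0 0 0 0 0 255;0 0 0 0 0 0 255"

```text
time_s: 9.27
position: [0.6096, -0.1686, 0.0676]
tool_rot: [[0.991, 0.131, 0.0], [0.131, -0.991, -0.0], [0.0, 0.0, -1.0]]
ft_force: [1.8, 0.5, 4.7]
grip_width: -0.0003
gripper_force: 2.5
```

Request:
jog_arm --plan "0 0 0 0 0 0.1 255;0 0 0 0 0 0 255;0 0 0 0 0 0 255"

```text
time_s: 9.52
position: [0.6097, -0.1686, 0.0669]
tool_rot: [[0.991, 0.131, 0.0], [0.131, -0.991, -0.0], [0.0, 0.0, -1.0]]
ft_force: [1.1, 0.4, 8.2]
grip_width: 0.0001
gripper_force: 3.7
```

Request:
jog_arm --plan "0 0 0 0 0 -0.5 255;0 0 0 0 0 -1.5 255;0 0 0 0 0 -3 255;0 0 0 0 0 -3 255;0 0 0 0 -3.0 0 255;0 0 0 0 -3.0 0 255;0 0 0 0 -3.0 0 255;0 0 0 0 -3.0 0 255;0 0 0 0 -3.0 0 255;0 0 0 0 -3.0 0 255"

```text
time_s: 10.35
position: [0.5848, 0.0112, 0.1458]
tool_rot: [[0.991, 0.13, -0.003], [0.13, -0.991, 0.0], [-0.003, -0.001, -1.0]]
ft_force: [0.0, 0.2, -1.3]
grip_width: 0.0
gripper_force: 0.0
```

Request:
jog_arm --plan "0 0 0 0 -0.4 0 255;0 0 0 0 0 0 255;0 0 0 0 0 0 255"

```text
time_s: 10.6
position: [0.5853, 0.0135, 0.146]
tool_rot: [[0.991, 0.131, -0.001], [0.131, -0.991, -0.0], [-0.001, 0.0, -1.0]]
ft_force: [0.2, 0.5, -0.0]
grip_width: -0.0003
gripper_force: 0.0
```

```bash
python3 chk.py
```

```text
blue z mm at x=-20..20: [70.7 70.6 69.  67.7 67.8 67.7 67.8]
green z mm at x=-20..20: [70.5 70.1 69.5 67.8 67.5 67.7 67.3]
yellow z mm at x=-20..20: [67.4 67.3 67.6 67.8 69.2 70.3 71.4]
red z mm at x=-20..20: [67.4 67.7 67.7 68.  69.1 70.3 71.7]
```

Blue and green are on, yellow and red off. Now red.

Request:
jog_arm --plan "0 0 0 0 0 2 255;0 0 0 0 0 2 255;0 0 0 0 0 1.5 255;0 0 0 0 0 0.8 255;0 0 0 0 0 0.4 255;0 0 0 0 0 0.2 255;0 0 0 0 0 0.1 255;0 0 0 0 0 0.1 255;0 0 0 0 0 0 255;0 0 0 0 0 0 255"

```text
time_s: 11.48
position: [0.5858, 0.0138, 0.0759]
tool_rot: [[0.991, 0.131, 0.001], [0.131, -0.991, -0.0], [0.001, 0.0, -1.0]]
ft_force: [0.3, 1.0, -0.6]
grip_width: -0.0002
gripper_force: 0.0
```

Request:
jog_arm --plan "0 0 0 0 0 0.1 255;0 0 0 0 0 0.1 255;0 0 0 0 0 0.1 255;0 0 0 0 0 0 255;0 0 0 0 0 0 255"

```text
time_s: 11.9
position: [0.5858, 0.0139, 0.0726]
tool_rot: [[0.991, 0.131, 0.001], [0.131, -0.991, -0.0], [0.001, 0.0, -1.0]]
ft_force: [0.7, 1.0, 3.2]
grip_width: -0.0001
gripper_force: 1.1
```

Request:
jog_arm --plan "0 0 0 0 0 0.1 255;0 0 0 0 0 0.1 255;0 0 0 0 0 0.1 255;0 0 0 0 0 0.1 255;0 0 0 0 0 0 255;0 0 0 0 0 0 255"

```text
time_s: 12.4
position: [0.5856, 0.0138, 0.0683]
tool_rot: [[0.991, 0.131, 0.0], [0.131, -0.991, -0.0], [0.0, 0.0, -1.0]]
ft_force: [2.6, -0.4, 1.5]
grip_width: -0.0002
gripper_force: 1.3
```

Request:
jog_arm --plan "0 0 0 0 0 0.1 255;0 0 0 0 0 0 255;0 0 0 0 0 0 255"

```text
time_s: 12.65
position: [0.5857, 0.0138, 0.0675]
tool_rot: [[0.991, 0.131, 0.0], [0.131, -0.991, -0.0], [0.0, 0.0, -1.0]]
ft_force: [2.3, 1.1, 3.8]
grip_width: 0.0003
gripper_force: 2.5
```

Request:
jog_arm --plan "0 0 0 0 0 0.1 255;0 0 0 0 0 0 255;0 0 0 0 0 0 255"

```text
time_s: 12.9
position: [0.5857, 0.0138, 0.0668]
tool_rot: [[0.991, 0.131, 0.001], [0.131, -0.991, -0.0], [0.001, 0.0, -1.0]]
ft_force: [0.8, 1.2, 7.6]
grip_width: -0.0003
gripper_force: 3.8
```

Request:
jog_arm --plan "0 0 0 0 0 -0.5 255;0 0 0 0 0 -1.5 255;0 0 0 0 0 -3 255;0 0 0 0 0 -3 255;0 0 0 0 0 -3 255;0 0 0 0 0 0 255;0 0 0 0 0 0 255;0 0 0 0 0 0 255"

```text
time_s: 13.57
position: [0.5846, 0.014, 0.1751]
tool_rot: [[0.991, 0.131, -0.003], [0.131, -0.991, 0.0], [-0.003, -0.001, -1.0]]
ft_force: [0.2, 0.6, -0.3]
grip_width: -0.0001
gripper_force: 0.0
```

```bash
python3 chk.py; python3 -c "
from h import *
im=imaging.get_image('scene'); cv2.imwrite('pics/end.png',im['pixels'][:,:,::-1])"
```

```text
blue z mm at x=-20..20: [69.5 70.5 69.1 68.  67.5 67.6 67.4]
green z mm at x=-20..20: [70.8 70.4 69.  67.9 67.5 67.6 67.6]
yellow z mm at x=-20..20: [67.6 67.8 67.8 67.5 69.2 70.8 71.7]
red z mm at x=-20..20: [71.2 70.  69.1 67.7 67.6 67.7 67.4]
```

View pics/end.png

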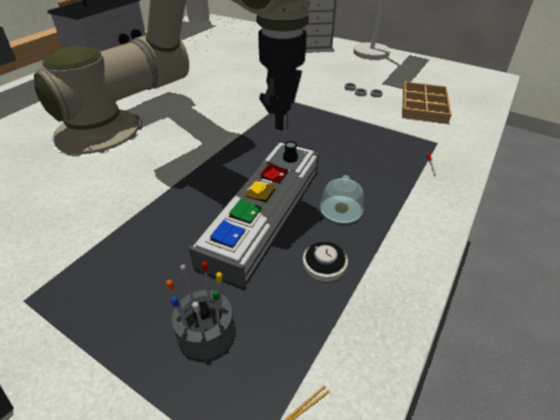

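The final view shows the arm clear and the loupe (290,151), dome (343,200), watch (326,260) and stand (205,325) in place. The heights show green, blue and red on and yellow off.

```bash
python3 -c "
from rig import job
print(job.close_job())"
```

```text
the job is handed in; nothing more can be done
None
```

I switched on green, blue and red in that order and left yellow off; depth readings confirm all four positions. The loupe, stand, dome and watch look undisturbed, the highest settled wrist reading was about 8 N, and the job was handed in at about 14 s (no verdict was returned).

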